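# Open the work lamp's battery bay and hold its spring slide at the clip

## Task

Help me load the work lamp's battery bay: draw the grey shutter panel straight up out of its grooves and stand it upright in the slot of the wooden rack. Then pull the bay's spring slide out until the pointer on it is level with the little clip on the rail, and keep it there: finish while still holding the slide, because it springs shut if let go. Leave the clip, the toggle switch and everything else on the desk as they are.

Things in the scene. Friction and masses are not known exactly. Their poses are not given: they have to be found in the camera images.
- lamp: Black battery work lamp, fixed. Origin on the desk; x points from the bay to the lamp box (away from the robot, turned up to 0.35 rad), y left, z up. Lamp box 70 x 130 x 150 mm centred at x +120 mm, handle and switch on top to 191 mm. Battery bay in front: base plate 18 mm thick, x -110 to +85 mm, 100 mm wide, a low rail along each side (x -31 to +85 mm, top at z 30 mm)
- grooves (a point): Point on the bay's base plate (z 18 mm) midway between the two upright grooved posts, at lamp x -36 mm, axes as the lamp's. Posts 30 mm tall (tops at z 48 mm), at y +-33 to +-48 mm, 66 mm clear between them; the grooves face each other, 10.5 mm wide in x, 84 mm from groove bottom to groove bottom
- panel: Loose grey plastic shutter panel, 8 mm thick (x), 80 mm wide (y), 110 mm tall (z), about 90 g; origin at the centre of its bottom edge. It starts upright in the grooves of the two posts, bottom edge on the bay's base plate (z 18 mm), upper 80 mm free above the posts, axes parallel to the lamp's; it blocks the slide's way out
- rack: Fixed light wood rack block, 64 x 124 mm, 40 mm tall; origin on the desk under its centre, z up. One open-topped slot runs along its y axis, 16 mm wide (x), 104 mm long (y), 32 mm deep, closed at the ends
- rack_slot (a point): Centre of the floor of the rack's slot, 8 mm above the desk; x across the 16 mm slot, y along it
- slide: Grey spring slide between the rails: carriage 74 x 54 x 12 mm with an upright pull tab, 12 mm thick (x), 24 mm wide (y), top at z 88 mm, free 56 mm down. Axes as the lamp's; origin under the tab, 20 mm above the desk; shut, it is above the lamp's origin. Slides along lamp -x up to 70 mm, between the posts. A spring pulls it shut: 5 N when shut, 11 N at 50 mm; it never stays out by itself
- tab_top (a point): Centre of the top face of the slide's tab, 88 mm above the desk
- pointer (a point): Tip of the thin white pointer fin (4 mm thick in x, 20 mm wide) that sticks up from the slide's left (+y) side, 35 mm behind (+x of) the tab, 43 mm above the desk; it moves with the slide
- mark (a point): Centre of the top of the small aluminium clip (10 mm long in x, 20 mm wide, 13 mm tall) on the left (+y) rail, axes as the lamp's: the mark. The slide is right when pointer and mark have the same x in the lamp's frame, 28 to 52 mm out from shut. The clip is stiff but can be shoved along the rail
- toggle (a joint): Chrome toggle switch on top of the lamp box near its left end: 0 = off, leaning toward the robot, up to 0.8 rad the other way; leave it at 0
- case: Yellow plastic drill bit case lying flat, 75 x 120 x 36 mm, origin under its centre; leave alone
- hinge: Stainless butt hinge lying open flat, 54 x 70 mm, 8 mm tall, origin under its centre; leave alone
- dowel: Wooden dowel lying on the desk, 12 mm diameter, 150 mm long along its x; leave alone, it rolls
- screwdriver: Orange-handled screwdriver lying along its x, 190 mm long; leave alone
- cell_a: Black battery cell standing upright, 26 mm diameter, 64 mm tall, origin under its centre; leave alone
- cell_b: Second cell, the same; leave alone
- tape: White tape roll lying flat, 90 mm across, 24 mm tall, origin under its centre; leave alone

How it is judged (in metres and radians):
On the way, in this order (a step that is already met when the one before it is completed fails the run):
1. the panel has been drawn up clear of the grooves (z of panel in the frame of lamp above 0.052 m), for 0.1 s.
2. the panel stands upright in the rack's slot, let go (x of panel in the frame of rack_slot between -0.008 and 0.008 m and y of panel in the frame of rack_slot between -0.016 and 0.016 m and z of panel in the frame of rack_slot between -0.004 and 0.006 m and angle between panel's own z axis and vertical below 0.35 rad and contact force between the fingers and panel below 0.1 N and linear speed of panel below 0.02 m/s), for 0.3 s.
At the end, for the whole second after the job is handed in: The panel stands on the floor of the rack's slot (6 mm), tilted under 0.35 rad, released, at rest; the slide's pointer is within 5 mm of the clip's centre along the travel, still, held by the fingers (over 1.5 N) through the last second; the clip is unmoved (3 mm) (all of step 2 and x of pointer in the frame of mark between -0.005 and 0.005 m and contact force between the fingers and slide above 1.5 N and linear speed of slide below 0.01 m/s and distance of mark from where it was at the start of the episode below 0.003 m); the arm keeps its last pose, push and grip.
It fails at once if the clip was shoved along the rail (distance of mark from where it was at the start of the episode above 0.004 m).
It fails at once if the toggle switch was thrown (value of joint toggle above 0.3 rad).
It fails at once if a bystander was pushed more than 30 mm or tipped over (distance of any of case, hinge, dowel, screwdriver, cell_a, cell_b, tape from where it was at the start of the episode above 0.03 m or angle between any of cell_a, cell_b, case's own z axis and vertical above 0.6 rad).
It also fails if it takes over 64 s, if anything falls off the work surface, if the arm or the gripper's body presses on something with over 40 N, if the wrist force passes 120 N, or if a joint passes its speed limit or range.

## Robot

A 6-joint arm with a two-finger parallel gripper is mounted at the origin on the work surface. World frame = base frame: x ahead of the robot, y to its left, z up, the work surface at z = 0. Lengths are in mm, angles in degrees, forces in N, time in s.
With the tool pointing down it reaches from about 325 to 925 mm from the base axis. Payload 3.1 kg.
Tool frame: the origin (TCP) lies at the very end of the fingers, on their centre line; the grasp point (between the pads) lies 19 mm behind it; z points along the fingers, y is the line along which they close (so a half turn about z gives the same grasp; the last joint's range is limited). The gripper opens to 85 mm and grips with 20 to 120 N. Pads are 22 mm wide; open, the fingers measure 114 mm over their backs; the gripper's body (76 mm by 85 mm) begins 54 mm behind the grasp point. The pads swing forward as they close: fully open they stand 13 mm farther back than shut.
Start: joints at [56.597, 12.427, 92.441, -0, 75.132, -6.429], TCP at [283.484, 557.024, 231.3] pointing down, gripper open.
Joint ranges: [-157.48, 157.48], [-44.54, 120.13], [17.64, 146.25], [-64.5, 244.5], [7.68, 150.69], [-147.95, 147.95]. Speed limits (degrees/s): [159.86, 159.86, 180, 180, 180, 180].

## Interface

Orientations are given as [roll, pitch, yaw] about the fixed x, y, z axes, in that order (R = Rz(yaw) Ry(pitch) Rx(roll)).
In Python, from station import ctrl, optics, sign_off gives the robot as it stands (ctrl), with the cameras (optics) and the job as plain functions. Calls block until the motion is done:
- ctrl.goto(position, orientation): joint-space move of the TCP to a pose.
- ctrl.move_l(position, attitude=None, speed=150): straight line of the TCP; attitude=None keeps the orientation; speed is the mean speed in mm/s.
- ctrl.move_j(angles): joint-space move.
- ctrl.grip(opening, squeeze=None): finger opening in mm; squeeze is the grip in N (None keeps the last); returns when the fingers have stopped.
- ctrl.wait(seconds).
- ctrl.solve_ik(position, orientation): joint angles nearest the present ones, or None.
- ctrl.get_obs(): the state.
- optics.get_image(name): name is "scene" or "top" or "wrist"; returns the picture (420x560x3 uint8, red, green, blue); there is no depth.
- optics.get_calibration(name): a dict with "fx", "fy", "cx", "cy" (pixels), "R" (3x3) and "t" (3): a world point X has camera coordinates R X + t; the wrist camera has in their place "mount" (4x4, takes a point from camera to tool coordinates, whose origin is the TCP and whose axes are the flange's). Camera axes: x right, y down, z forward; pixel columns grow to the right and rows downward; lengths in mm; the calibration is good to about 2 mm. A picture is of the moment at which its call begins: read the wrist's pose just before it. get_calibration takes no time and is no camera call.
A pose or a line that the arm cannot do raises ctrl.Unreachable and nothing moves.
- sign_off(): hands the job in; it is judged then, once.
The state is a dict: "t": time; "joint_pos": joint angles; "qvel": joint speeds; "effort": joint torques, N m; "tcp_pos": TCP position; "ee_rot": TCP orientation; "wrist_force": force on the tool from outside, world axes, zero at the start; "moment": the same for the moment, N m; "grip_width": finger opening in mm; "grip_force": force on a finger pad.
Only numpy, scipy, OpenCV 4.12 (cv2) and the standard library are available. Lean on these libraries where they do the work, as an engineer would, in place of code of your own. Each camera call takes 0.05 s, during which the arm holds its last target. There are 200 camera calls.

## Working session

There is one attempt and no reset: what is moved stays moved. The work goes in short steps, each a Python script; the robot and the scene stay as the last script left them, time stands still between calls to the robot, and variables do not carry over. Pictures are saved under pics/ and viewed, at most 10 in all, crops included, and the job is handed in when it is done.

```bash
mkdir -p pics; python3 - <<'E'
from station import ctrl, optics, sign_off
import cv2, numpy as np
for n in("scene","top","wrist"):
    im=optics.get_image(n); cv2.imwrite(f"pics/{n}0.png",im[:,:,::-1])
    c=optics.get_calibration(n); print(n,{k:np.round(v,3).tolist() for k,v in c.items()})
o=ctrl.get_obs(); print(o["t"],o["tcp_pos"],o["ee_rot"],o["grip_width"])
a=cv2.imread("pics/top0.png");cv2.imwrite("pics/top0b.png",cv2.resize(a,(800,600),interpolation=cv2.INTER_CUBIC))
E
```

```text
scene {'fx': 401.338, 'fy': 401.338, 'cx': 285.08, 'cy': 211.4, 'R': [[-0.014, 1.0, -0.022], [0.622, -0.008, -0.783], [-0.783, -0.024, -0.622]], 't': [-17.983, -257.481, 1504.313]}
top {'fx': 492.115, 'fy': 492.115, 'cx': 275.311, 'cy': 212.196, 'R': [[-0.017, -1.0, -0.002], [-0.995, 0.017, -0.095], [0.095, 0.001, -0.996]], 't': [16.873, 602.175, 1099.523]}
wrist {'fx': 303.779, 'fy': 303.779, 'cx': 278.854, 'cy': 205.063, 'mount': [[0.0, -0.95, -0.314, 80.985], [1.0, 0.001, -0.001, -0.117], [0.001, -0.314, 0.95, -142.756], [0.0, 0.0, 0.0, 1.0]]}
0.15 [283.12021314 556.46722724 230.2336673 ] [-1.79891332e+02 -1.23451406e-02  1.53025116e+02] 85.23629848170006
```

View pics/top0b.png

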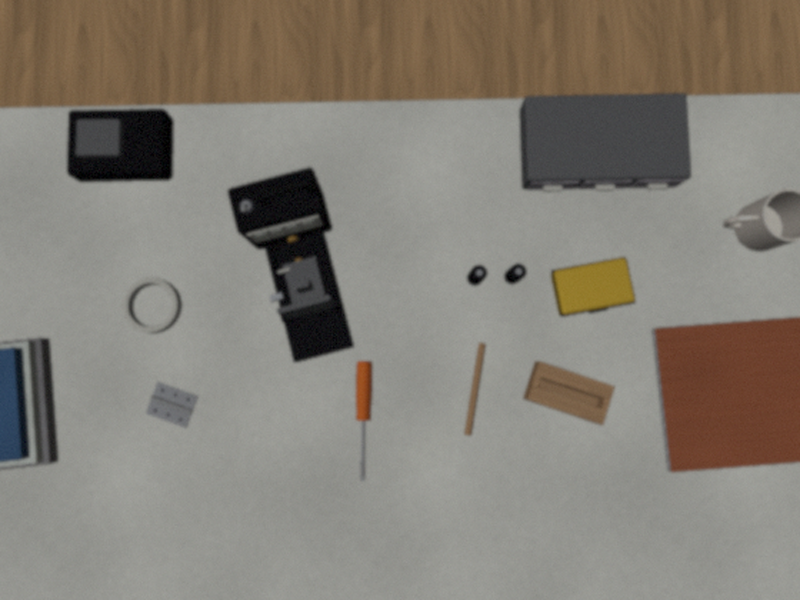

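View pics/scene0.png

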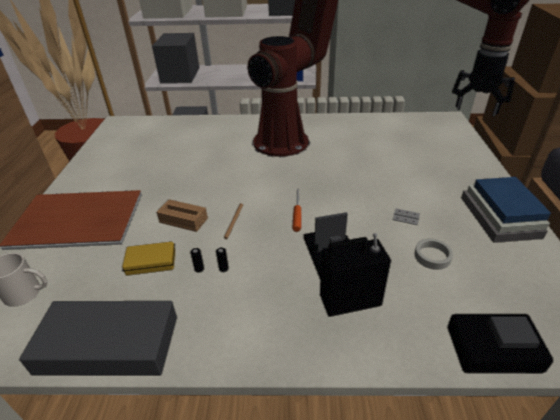

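Top view: bay/panel is around (303,305) in the 800-wide picture, turned about +14°. The rack is around (570,392), turned about −21°. The dowel at (475,390) and the cells at (478–515,273) lie between them. Next I'll take wrist views of both.

```bash
cat > h.py <<'E'
from station import ctrl, optics, sign_off
import numpy as np, cv2
from scipy.spatial.transform import Rotation as Ro
def cam(n,o=None):
    c=optics.get_calibration(n); K=np.array([[c["fx"],0,c["cx"]],[0,c["fy"],c["cy"]],[0,0,1]])
    if n!="wrist": return K,np.array(c["R"]),np.array(c["t"])
    T=np.eye(4);T[:3,:3]=Ro.from_euler("xyz",o["ee_rot"],degrees=True).as_matrix();T[:3,3]=o["tcp_pos"]
    M=np.linalg.inv(T@np.array(c["mount"]));return K,M[:3,:3],M[:3,3]
def ray(C,p):
    K,R,t=C; return -R.T@t, R.T@np.linalg.solve(K,[p[0],p[1],1])
def onz(C,p,z):
    o,d=ray(C,p); return o+d*(z-o[2])/d[2]
def tri(L):
    A=0;b=0
    for C,p in L:
        o,d=ray(C,p);d=d/np.linalg.norm(d);P=np.eye(3)-np.outer(d,d);A=A+P;b=b+P@o
    return np.linalg.solve(A,b)
def shot(name,tag):
    o=ctrl.get_obs(); im=optics.get_image(name)[:,:,::-1].copy(); cv2.imwrite(f"pics/{tag}.png",im)
    C=cam(name,o); np.savez(f"pics/{tag}.npz",K=C[0],R=C[1],t=C[2]); return im,C
def load(tag):
    z=np.load(f"pics/{tag}.npz"); return cv2.imread(f"pics/{tag}.png"),(z["K"],z["R"],z["t"])
E
python3 - <<'E'
from h import *
C=cam("top"); f=lambda u,v,z:onz(C,(u*.7,v*.7),z)
pa=f(303,305,128); rk=f(570,392,40)
print(pa,rk)
for q in [(325,232,18),(353,347,18),(295,360,18)]: print(f(*q))
for tag,p,y,dx in [("l1",pa,104,-20),("l2",pa,104,50),("r1",rk,69,-20),("r2",rk,69,40)]:
    d=np.array([np.cos(np.radians(y-90)),np.sin(np.radians(y-90)),0])  # lamp/rack x
    side=np.array([-d[1],d[0],0])
    s={"l1":-60,"l2":0,"r1":-30,"r2":30}[tag]
    q=p+d*(dx if tag[0]=='l' else 0)+side*s; q[2]=240 if tag[0]=='l' else 170
    ctrl.goto(q,[180,0,y]); shot("wrist",tag)
print(ctrl.get_obs()["t"])
a=[load(t)[0] for t in("l1","l2","r1","r2")]
m=np.vstack([np.hstack(a[:2]),np.hstack(a[2:])])
cv2.imwrite("pics/m.png",cv2.resize(m,(800,600),interpolation=cv2.INTER_AREA))
E
```

```text
[592.41794982 138.80382934 128.        ] [ 456.63237091 -267.98930459   40.        ]
[722.12716005 116.56845173  18.        ]
[533.525887    72.87137217  18.        ]
[514.21195236 166.36165844  18.        ]
5.0
```

View pics/m.png

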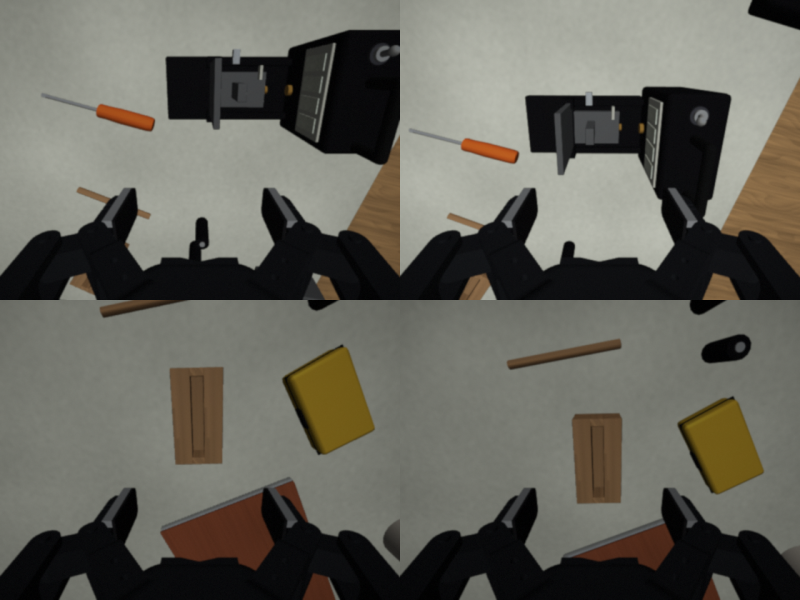

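The mosaic shows the panel top edge-on at l1 full-res ≈(303,130). The clip is at ≈(330,78), the pointer at ≈(365,100), the tab at ≈(337,130) and the rack slot at ≈(275,162) in r1. I'll enlarge these crops.

```bash
python3 - <<'E'
from h import *
def crop(t,x,y,w,h,s):
    a=load(t)[0][y:y+h,x:x+w].astype(float); a=np.clip(255*(a/255)**.6,0,255).astype('uint8')
    a=cv2.resize(a,None,fx=s,fy=s,interpolation=cv2.INTER_CUBIC)
    for i in range(0,w,20): cv2.putText(a,str(x+i),(i*s,10),0,.35,(0,255,255),1); cv2.line(a,(i*s,12),(i*s,18),(0,255,255),1)
    for i in range(20,h,20): cv2.putText(a,str(y+i),(0,i*s+4),0,.35,(0,255,255),1)
    return a
cv2.imwrite("pics/a.png",crop("l1",220,60,200,140,4))
cv2.imwrite("pics/b.png",crop("l2",170,110,200,150,4))
cv2.imwrite("pics/c.png",np.hstack([crop("r1",225,85,100,150,4),crop("r2",230,145,100,150,4)]))
E
```

```text
(no output)
```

View pics/a.png

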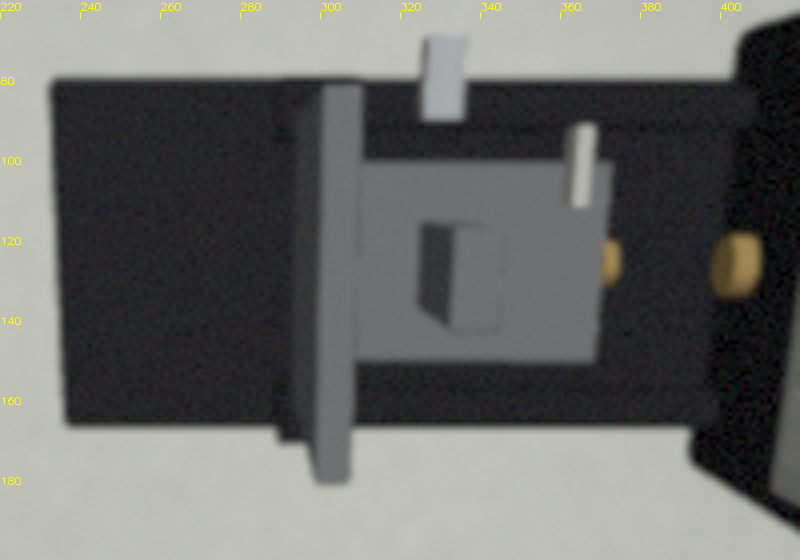

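View pics/b.png

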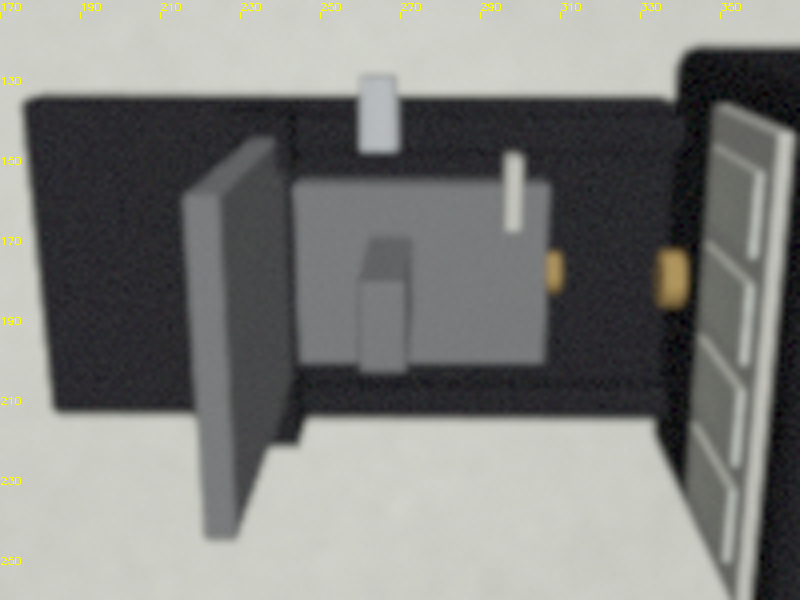

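View pics/c.png

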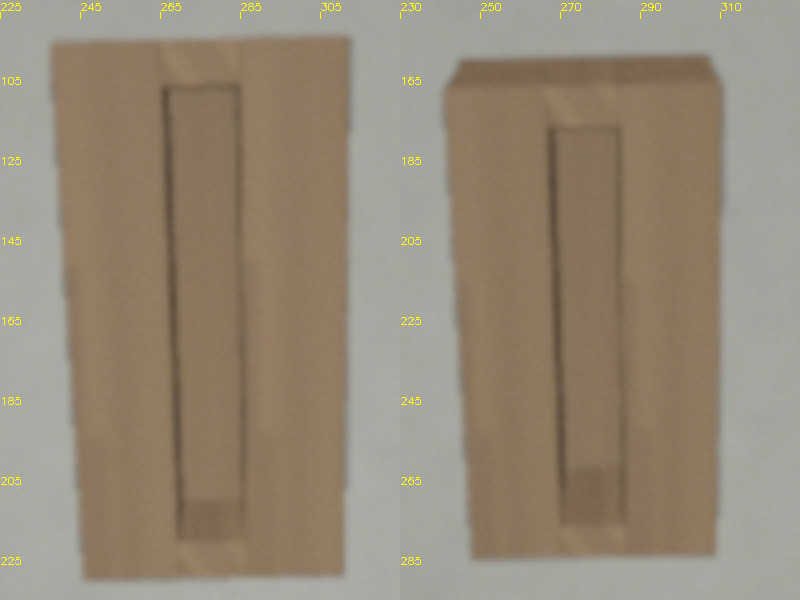

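Crops: l1/l2 give the panel's top corners, and the tab, clip and pointer tops. The slot mouth corners are visible in r1 and r2. Triangulating now.

```bash
python3 - <<'E'
from h import *
O={"l1":(220,60),"l2":(170,110),"r1":(225,85),"r2":(230,145)}
C={t:load(t)[1] for t in O}
def T(a,b,pa,pb): 
    f=lambda t,p:(O[t][0]+(p[0])/4-.4,O[t][1]+p[1]/4-.4)
    return tri([(C[a],f(a,pa)),(C[b],f(b,pb))])
L={"pan":[((323,85),(184,192)),((363,85),(220,195)),((350,483),(237,538)),((317,483),(206,540))],
"tab":[((455,226),(360,280)),((499,226),(408,280)),((496,332),(406,372)),((452,326),(358,372))],
"clip":[((428,36),(358,78)),((467,36),(397,78)),((464,121),(400,153)),((426,120),(359,153))],
"ptr":[((577,123),(505,152)),((597,123),(524,152)),((592,208),(522,232)),((571,206),(505,232))],
"plate":[((52,82),(28,100)),((68,425),(55,410))]}
P={k:np.array([T("l1","l2",*q) for q in v]) for k,v in L.items()}
for k,v in P.items(): print(k,v.mean(0).round(1)); print(v.round(1).tolist())
s=P["pan"]; d=s[:2].mean(0)-s[2:].mean(0); print("panel yaw",np.degrees(np.arctan2(-d[0],d[1])),np.linalg.norm(d))
d=P["plate"][0]-P["plate"][1];print("plate yaw",np.degrees(np.arctan2(-d[0],d[1])))
y=np.arctan2(-d[0],d[1]);e=np.array([np.cos(y),np.sin(y),0]);f=np.array([-np.sin(y),np.cos(y),0])
for k,v in P.items(): print(k,"in lamp dirs",((v.mean(0)-P["tab"].mean(0))@e).round(1),((v.mean(0)-P["tab"].mean(0))@f).round(1))
for z,nm,pts in[(40,"slot",[((165,88),(549,127)),((240,84),(620,125)),((243,542),(624,526)),((179,542),(562,526))]),(40,"top",[((52,44),(445,87)),((350,38),(722,83)),((343,574),(716,556)),((84,578),(472,558))])]:
    Q=np.array([T("r1","r2",a,(b[0]-400,b[1])) for a,b in pts]);print(nm,Q.mean(0).round(1),Q.round(1).tolist())
    d=Q[:2].mean(0)-Q[2:].mean(0);print("yaw",np.degrees(np.arctan2(-d[0],d[1])),np.linalg.norm(d))
E
```

```text
pan [592.7 138.6 127.5]
[[579.2, 176.2, 126.0], [586.8, 177.9, 127.7], [605.8, 100.9, 127.7], [599.0, 99.2, 128.8]]
tab [627.4 147.2  87.7]
[[619.1, 157.3, 87.5], [630.4, 159.6, 83.5], [636.1, 136.4, 86.6], [624.1, 135.6, 93.3]]
clip [613.6 192.3  43.2]
[[605.9, 200.8, 43.8], [616.0, 203.3, 42.1], [621.6, 183.7, 41.1], [610.9, 181.4, 45.6]]
ptr [655.3 181.   42.5]
[[650.3, 190.8, 40.6], [655.4, 192.1, 40.5], [660.2, 171.1, 45.1], [655.3, 170.0, 44.0]]
plate [522.1 120.8  13.8]
[[509.9, 167.6, 11.0], [534.2, 73.9, 16.7]]
panel yaw 14.126758382006827 79.44937786526472
plate yaw 14.51267226027875
pan in lamp dirs -35.8 0.3
tab in lamp dirs 0.0 0.0
clip in lamp dirs -2.1 47.1
ptr in lamp dirs 35.4 25.7
plate in lamp dirs -108.6 0.7
slot [ 453.9 -269.3   40.4] [[463.9, -217.9, 38.8], [479.3, -222.9, 40.2], [443.5, -321.0, 41.2], [429.0, -315.3, 41.4]]
yaw -19.858918014775096 103.92513264537298
top [ 454.1 -268.9   40. ] [[444.7, -201.0, 37.2], [504.4, -222.6, 37.7], [463.1, -336.4, 43.2], [404.2, -315.5, 42.1]]
yaw -19.701905921258422 121.40165698983036
```

Triangulation agrees with the text's heights: panel top 127.5, tab 87.7, slot mouth 40. The slide must come out about 37.5 mm. Next I'll draw the panel up.

```bash
python3 - <<'E'
from h import *
p=np.array([592.7,138.7]); A=[180,0,104.3]
ctrl.goto([*p,190],A); ctrl.grip(40,50)
ctrl.move_l([*p,101],A,speed=80)
o=ctrl.get_obs();print(o["t"],o["tcp_pos"],o["wrist_force"].__repr__())
ctrl.grip(0,50); o=ctrl.get_obs();print(o["grip_width"],o["grip_force"],o["tcp_pos"],o["wrist_force"])
ctrl.move_l([*p,145],A,speed=40); print(ctrl.get_obs()["wrist_force"])
ctrl.move_l([*p,210],A,speed=100)
o=ctrl.get_obs();print(o["t"],o["grip_width"],o["tcp_pos"],o["wrist_force"])
ctrl.goto([453.9,-269.1,210],[180,0,70.2]); im,C=shot("wrist","w1"); shot("scene","s1")
o=ctrl.get_obs();print(o["t"],o["tcp_pos"],o["ee_rot"],o["grip_width"])
b=cv2.imread("pics/s1.png")[100:310,100:380]
cv2.imwrite("pics/w1v.png",np.vstack([cv2.resize(im,(400,300)),cv2.resize(b,(400,300))]))
E
```

```text
8.25 [593.42753591 138.77233878 101.84916534] array([ 0.26697176,  0.65047978, -0.04903071])
7.2615578993121925 49.8336535692215 [593.24748008 138.77912706 101.69424106] [-0.20021695  0.69233222  1.58200041]
[-0.12805606 -0.01604174 -1.71564405]
10.6833 6.919013986270967 [592.21496138 138.63605413 209.41533767] [ 0.30533056  0.64862117 -1.63058309]
12.3667 [ 454.53776692 -268.21038737  209.98349748] [ 1.79995789e+02 -1.88733305e-02  7.03005279e+01] 6.7580734795132535
```

View pics/w1v.png

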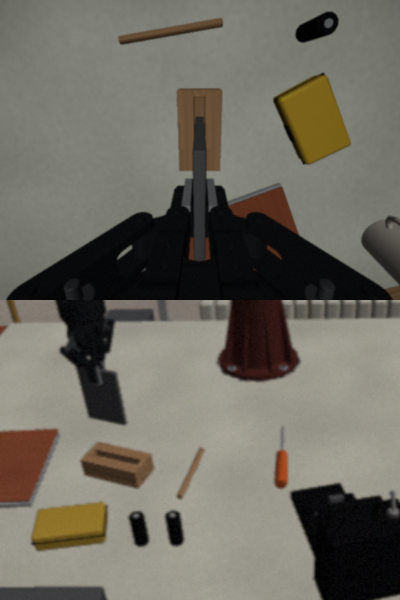

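The panel is held upright and straight over the slot (wrist picture, panel at ≈(200,180), slot in line with it). Lowering and releasing it.

```bash
python3 - <<'E'
from h import *
p=[453.9,-269.1]; A=[180,0,70.2]
ctrl.move_l([*p,132],A,speed=100)
for z in (115,100,95,92,90.5):
    ctrl.move_l([*p,z],A,speed=40); o=ctrl.get_obs(); f=o["wrist_force"]; print(z,o["tcp_pos"].round(1),f.round(1))
    if f[2]>6: break
ctrl.grip(30); ctrl.wait(.2); o=ctrl.get_obs();print(o["t"],o["grip_width"],o["wrist_force"])
z=o["tcp_pos"][2]; ctrl.move_l([*p,150],A,speed=80)
ctrl.move_l([*p,215],A,speed=150)
im,C=shot("wrist","w2"); s,_=shot("scene","s2"); b=s[150:255,120:260]
print(ctrl.get_obs()["t"])
cv2.imwrite("pics/w2v.png",np.hstack([cv2.resize(im,(400,300)),cv2.resize(b,(400,300),interpolation=cv2.INTER_CUBIC)]))
E
```

```text
115 [ 453.7 -269.   114.7] [-0.   0.4 -0.9]
100 [ 453.7 -268.9   99.6] [-0.7 -0.  -1.2]
95 [ 453.7 -268.9   94.7] [-0.5  0.3 -1.9]
92 [ 453.8 -269.1   91.9] [ 0.   0.1 -0.7]
90.5 [ 454.3 -269.3   91.7] [-1.7  2.4  5.7]
15.725 30.255160871447867 [-0.06096751  0.28494143  0.029156  ]
17.3
```

View pics/w2v.png

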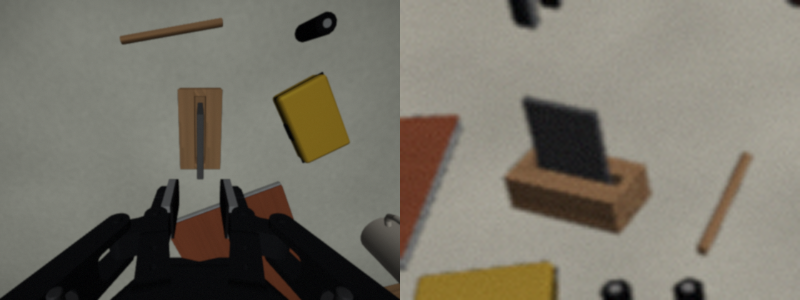

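The panel stands on the slot floor, released. Next, the slide.

```bash
python3 - <<'E'
from h import *
y=np.radians(14.3); e=np.array([np.cos(y),np.sin(y),0]); A=[180,0,104.3]
p=np.array([627.4,147.3,0]); z=lambda h:np.array([0,0,h])
ctrl.goto(p+z(215),A)
ctrl.move_l(p+z(110),A,speed=120); ctrl.move_l(p+z(57),A,speed=60)
print(ctrl.get_obs()["wrist_force"].round(1))
ctrl.grip(0,80); o=ctrl.get_obs();t0=o["tcp_pos"];print(o["grip_width"],o["grip_force"],t0,o["wrist_force"].round(1))
ctrl.move_l(p+z(57)-e*37.5,A,speed=30); ctrl.wait(.3)
o=ctrl.get_obs();print(o["t"],"moved",(o["tcp_pos"]-t0)@e,o["tcp_pos"],o["grip_width"],o["grip_force"],o["wrist_force"].round(1))
im,C=shot("wrist","w3")
for n,q in [("clip",[613.6,192.3,43]),("ptr0",[655.3,181,43])]:
    X=C[1]@np.array(q)+C[2]; u=C[0]@X; print(n,u[:2]/u[2])
a=im[0:210,140:420].astype(float); a=(255*(a/255)**.6).astype('uint8')
cv2.imwrite("pics/w3v.png",cv2.resize(a,(800,600),interpolation=cv2.INTER_CUBIC))
E
```

```text
[-0.3 -0.2  1.3]
10.60643781145361 78.85195255279541 [627.99778959 147.39147719  57.90847161] [-0.3 -0.2  2.7]
23.0083 moved -34.42966527604945 [594.59728876 139.03494771  57.9546184 ] 10.866899917929544 78.29465746879578 [ 8.2  3.3 -1.8]
clip [339.05040803 171.93810995]
ptr0 [404.75536604 209.69734235]
```

View pics/w3v.png

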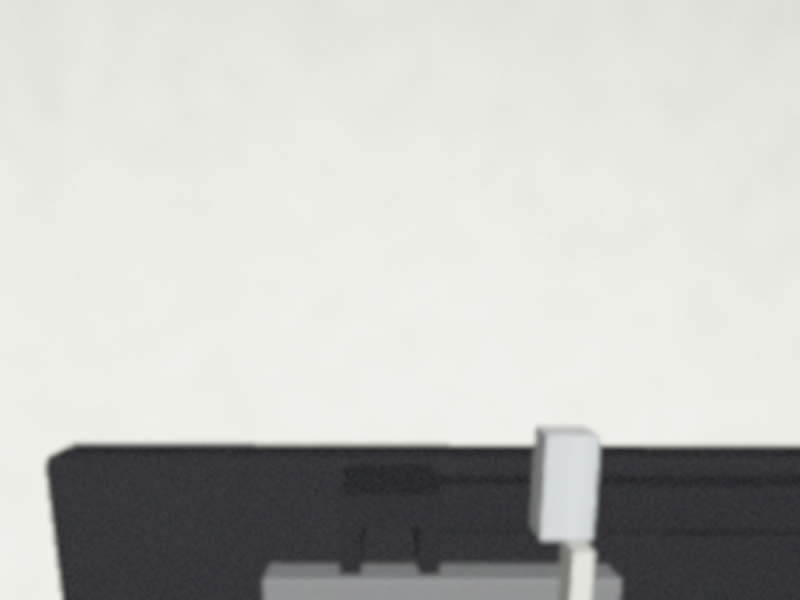

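Clip top spans ≈541–598 and the pointer fin ≈570–595 (crop pixels), so the pointer is still a little short of being level. The arm gave about 3 mm under the spring load. I'll measure and correct.

```bash
python3 - <<'E'
from h import *
y=np.radians(14.3); e=np.array([np.cos(y),np.sin(y),0]); A=[180,0,104.3]
def meas(C,c,q):
    f=lambda p:onz(C,(140+p[0]*.35-.3,p[1]*.35-.3),43)@e
    return f(q)-f(c)
C=load("w3")[1]; d=meas(C,(569.5,487),(582.5,572)); print("ptr-clip before",d)
p=np.array([627.4,147.3,57])-e*(37.5+d); ctrl.move_l(p,A,speed=20); ctrl.wait(.4)
o=ctrl.get_obs();print(o["t"],"moved",(o["tcp_pos"]-[627.998,147.391,57.9])@e,o["grip_force"],o["wrist_force"].round(1))
im,C=shot("wrist","w4")
a=im[0:210,140:420].astype(float); a=(255*(a/255)**.6).astype('uint8')
cv2.imwrite("pics/w4v.png",cv2.resize(a,(800,600),interpolation=cv2.INTER_CUBIC)[400:,300:])
E
```

```text
ptr-clip before 3.5040919370109123
23.7833 moved -37.76023717527528 78.35442423820496 [ 7.9  3.4 -2.4]
```

View pics/w4v.png

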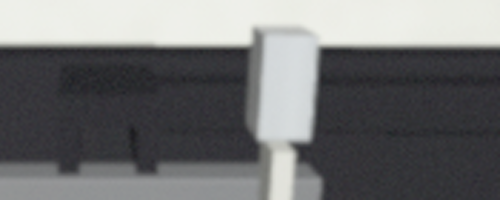

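The pointer fin (≈281) now sits under the clip (≈287), as the tilted view should show when they are level. Final number, then hand in.

```bash
python3 - <<'E'
from h import *
y=np.radians(14.3); e=np.array([np.cos(y),np.sin(y),0]); C=load("w4")[1]
f=lambda p:onz(C,(140+p[0]*.35-.3,p[1]*.35-.3),43)
d=(f((582,572))-f((587,487)))@e; print(d,f((587,487)))
o=ctrl.get_obs(); print(abs(o["qvel"]).max(),o["grip_force"])
if abs(d)<2: print(sign_off())
E
```

```text
0.17048786502991709 [613.20119518 193.21427456  43.        ]
0.09040470032545257 78.35473537445068
the job is handed in; nothing more can be done
None
```

The job is handed in: the panel stands released in the rack slot, and the gripper is holding the slide with its pointer measured about 0.2 mm from the clip's centre; the clip measures within about 1 mm of where it started.

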